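# Weigh out steel collars on the check scale

### The arm

A 6-joint arm with a two-finger parallel gripper is mounted at the origin on a cart in front of the work surface, level with it; the furniture and walls round the work are solid. World frame = base frame: x ahead of the robot, y to its left, z up, the work surface at z = 0. Lengths are in mm, angles in rad, forces in N, time in s.
With the tool pointing down it reaches from about 275 to 825 mm from the base axis. Payload 5.2 kg.
Tool frame: the origin (TCP) lies at the very end of the fingers, on their centre line; the grasp point (between the pads) lies 19 mm behind it; z points along the fingers, y is the line along which they close (so a half turn about z gives the same grasp; the last joint's range is limited). The gripper opens to 93 mm and grips with 3 to 60 N. Pads are 15 mm wide; open, the fingers measure 128 mm over their backs; the gripper's body (75 mm by 188 mm) begins 65 mm behind the grasp point.
Start: joints at [-1.42, 0.259, 1.535, -0, 1.348, -0.203], TCP at [190.577, -515.932, 191.453] pointing down, gripper open.
Joint ranges: [-3.14, 3.14], [-0.91, 2.08], [0.19, 2.58], [-1.22, 4.36], [0.22, 2.71], [-3.12, 3.12]. Speed limits (rad/s): [2.57, 2.57, 3.14, 3.14, 3.14, 3.14].

### API

Orientations are given as [roll, pitch, yaw] about the fixed x, y, z axes, in that order (R = Rz(yaw) Ry(pitch) Rx(roll)).
In Python, from bench import robot gives the robot as it stands. The module is installed in compiled form; this text tells all that it offers. Calls block until the motion is done:
- robot.move_ptp(position, orientation): joint-space move of the TCP to a pose.
- robot.move_linear(position, ori=None, speed=150, f_stop=None): straight line of the TCP; ori=None keeps the orientation; speed is the mean speed in mm/s. With f_stop (N) it stops when the force on the tool has changed by that much, and returns True; else False.
- robot.move_j(angles): joint-space move.
- robot.move_gripper(opening): opening from 0.0 (shut) to 1.0 (fully open); the grip force is fixed at half the most; returns when the fingers have stopped.
- robot.sleep(seconds).
- robot.inverse_kinematics(position, orientation): joint angles nearest the present ones, or None.
- robot.get_image(name): name is "scene" or "top"; returns a dict with "img" (400x640x3 uint8, blue, green, red), "fovy" (degrees; the focal length in pixels is half the picture's height over the tangent of half this angle, whatever the lens; pixels are square), "cx", "cy" (the principal point, pixels), "k1" (the pictures are not rectified: a ray, as slopes to the right and down, at radius r is drawn at 1 + k1 r^2 times it, then the intrinsics apply), "eye" and "orientation" of the camera in the world. Camera axes: x right, y down, z forward; pixel columns grow to the right and rows downward; lengths in mm; the calibration is good to about 2 mm. A picture is of the moment at which its call begins. There is no depth.
A pose or a line that the arm cannot do raises robot.MotionError and nothing moves.
- robot.hand_in(): hands the job in; it is judged then, once.
Readings, each from a call of its own:
- robot.current_t(): time.
- robot.current_qpos(): joint angles.
- robot.current_joint_vel(): joint speeds.
- robot.current_joint_efforts(): joint torques, N m.
- robot.current_tcp_pos(): TCP position.
- robot.current_eef_rot(): TCP orientation.
- robot.current_contact_force(): force on the tool from outside, world axes, zero at the start.
- robot.current_ft_torque(): the same for the moment, N m.
- robot.current_gripper_width(): opening from 0.0 (shut) to 1.0 (fully open).
- robot.current_finger_force(): force on a finger pad.
Only numpy, scipy, OpenCV 4.12 (cv2) and the standard library are available. Lean on these libraries where they do the work, as an engineer would, in place of code of your own. Each camera call takes 0.05 s, during which the arm holds its last target. There are 200 camera calls.

### The job

Weigh out a portion of steel collars: thread them one by one over the post of the spring scale and let each down flat on the pan or on the collar below, until the needle comes to rest between the two jaws of the set marker; then add no more. Feel for the post with a light touch: never push the pan down to its stop, and do not drop the collars onto it. Leave the marker as it is set, do not disturb the tape measure or the label roll, and leave spare collars lying on the bench.

Things in the scene. Friction and masses are not known exactly. Their poses are not given: they have to be found in the camera images.
- collar_0: One of four like plain steel collars (thick rings): outer diameter 46 mm, bore 19 mm, height 14 mm, about 0.15 kg (each 0.141 to 0.159). Lies flat on the bench; origin at the centre of its underside, z up along the bore.
- collar_1: One of four like plain steel collars (thick rings): outer diameter 46 mm, bore 19 mm, height 14 mm, about 0.15 kg (each 0.141 to 0.159). Lies flat on the bench; origin at the centre of its underside, z up along the bore.
- collar_2: One of four like plain steel collars (thick rings): outer diameter 46 mm, bore 19 mm, height 14 mm, about 0.15 kg (each 0.141 to 0.159). Lies flat on the bench; origin at the centre of its underside, z up along the bore.
- collar_3: One of four like plain steel collars (thick rings): outer diameter 46 mm, bore 19 mm, height 14 mm, about 0.15 kg (each 0.141 to 0.159). Lies flat on the bench; origin at the centre of its underside, z up along the bore.
- pan: Round steel pan, diameter 90 mm, 6 mm thick; origin at the centre of its top face (135 mm above the bench when empty), z up. On it stands a steel post, diameter 17 mm, 54 mm high, flat top with a sharp edge, held by friction (4 N) in an oversize hole: it is up to 4.5 mm off the pan's centre along each pan axis, differently each time, not shown by this pose. Three collars stack on it.
- scale: Grey base of the spring scale, fixed to the bench, 150 mm (its x) by 215 mm (y from -70 to +145 mm), 50 mm high; origin on the bench under the pan's centre; its axes are parallel to the pan's. The pan slides straight down on a soft spring (113 N/m, about 13 mm for each collar) and rises when unloaded; it does not tilt. Hard stop after 54 mm; sinking beyond 50 mm or over 22 N in any direction harms it.
- needle_tip (a point): Tip of the thin needle (4 mm thick) that sticks out of the pan's edge along the pan's +y, 94 mm from the pan's axis and 9 mm below its top face; it sinks with the pan.
- window (a point): Middle of the gap between the two jaws of the black set marker, which is clamped by friction on the upright column at the pan's +y side (column 118 mm from the pan axis, its top 150 mm above the bench). The jaws are flat prongs one above the other, 19 mm apart clear; the needle's middle can therefore stand up to 7.5 mm above or below this point.
- marker (a joint): How far the marker's gap lies below the empty needle, m, growing downward. The needle points at the middle of the gap once the pan has sunk by this much. Not to be moved.
- tape_measure: Yellow tape measure, 64x75x37 mm, loose on the bench among the collars; origin at the centre of its underside. Bystander.
- label_roll: White roll of labels standing on its end, diameter 72 mm, 55 mm high, loose among the collars; origin at the centre of its underside. Bystander.
Mind the look-alikes: they are no part of the job. What is shaped like the collar_3 but brown, pink or turquoise is not meant.

How it is judged (in metres and radians):
On the way:
1. a first collar is threaded on the post and let go, lying flat, while the needle is still above the jaws (((horizontal distance between collar_0 and pan below 0.01 m and z of collar_0 in the frame of pan between -0.003 and 0.034 m and angle between collar_0's own z axis and vertical below 0.12 rad and contact force between collar_0 and the fingers below 0.05 N) or (horizontal distance between collar_1 and pan below 0.01 m and z of collar_1 in the frame of pan between -0.003 and 0.034 m and angle between collar_1's own z axis and vertical below 0.12 rad and contact force between collar_1 and the fingers below 0.05 N) or (horizontal distance between collar_2 and pan below 0.01 m and z of collar_2 in the frame of pan between -0.003 and 0.034 m and angle between collar_2's own z axis and vertical below 0.12 rad and contact force between collar_2 and the fingers below 0.05 N) or (horizontal distance between collar_3 and pan below 0.01 m and z of collar_3 in the frame of pan between -0.003 and 0.034 m and angle between collar_3's own z axis and vertical below 0.12 rad and contact force between collar_3 and the fingers below 0.05 N)) and z of needle_tip in the frame of window above 0.0085 m), for 0.2 s.
At the end, for the whole second after the job is handed in: The needle rests within 8.5 mm of the middle of the marker's gap; each collar is let go, either level on the post (centre within 10 mm of the pan's, underside at most 34 mm above the pan, tilt under 0.12 rad) or lying on the bench over 80 mm from the pan's axis (z of needle_tip in the frame of window between -0.0085 and 0.0085 m and linear speed of pan below 0.01 m/s and ((horizontal distance between collar_0 and pan below 0.01 m and z of collar_0 in the frame of pan between -0.003 and 0.034 m and angle between collar_0's own z axis and vertical below 0.12 rad and contact force between collar_0 and the fingers below 0.05 N) or (horizontal distance between collar_0 and pan above 0.08 m and height (world z) of collar_0 below 0.01 m)) and ((horizontal distance between collar_1 and pan below 0.01 m and z of collar_1 in the frame of pan between -0.003 and 0.034 m and angle between collar_1's own z axis and vertical below 0.12 rad and contact force between collar_1 and the fingers below 0.05 N) or (horizontal distance between collar_1 and pan above 0.08 m and height (world z) of collar_1 below 0.01 m)) and ((horizontal distance between collar_2 and pan below 0.01 m and z of collar_2 in the frame of pan between -0.003 and 0.034 m and angle between collar_2's own z axis and vertical below 0.12 rad and contact force between collar_2 and the fingers below 0.05 N) or (horizontal distance between collar_2 and pan above 0.08 m and height (world z) of collar_2 below 0.01 m)) and ((horizontal distance between collar_3 and pan below 0.01 m and z of collar_3 in the frame of pan between -0.003 and 0.034 m and angle between collar_3's own z axis and vertical below 0.12 rad and contact force between collar_3 and the fingers below 0.05 N) or (horizontal distance between collar_3 and pan above 0.08 m and height (world z) of collar_3 below 0.01 m))); the robot touches nothing.
It fails at once if the pan is pushed or knocked with more than 22 N (contact force between pan and anything else above 22 N).
It fails at once if the pan is pushed down to its stop (sunk more than 50 mm) (z of pan in the frame of scale below 0.085 m).
It fails at once if the set marker is shifted by more than 4 mm (distance of window from where it was at the start of the episode above 0.004 m).
It fails at once if a collar is dropped along the post (it moves there faster than 0.5 m/s) ((linear speed of collar_0 above 0.5 m/s and z of collar_0 in the frame of pan between -0.003 and 0.05 m and horizontal distance between collar_0 and pan below 0.015 m) or (linear speed of collar_1 above 0.5 m/s and z of collar_1 in the frame of pan between -0.003 and 0.05 m and horizontal distance between collar_1 and pan below 0.015 m) or (linear speed of collar_2 above 0.5 m/s and z of collar_2 in the frame of pan between -0.003 and 0.05 m and horizontal distance between collar_2 and pan below 0.015 m) or (linear speed of collar_3 above 0.5 m/s and z of collar_3 in the frame of pan between -0.003 and 0.05 m and horizontal distance between collar_3 and pan below 0.015 m)).
It fails at once if the tape measure or the label roll is moved more than 30 mm (distance of any of tape_measure, label_roll from where it was at the start of the episode above 0.03 m).
It also fails if it takes over 72 s, if anything falls off the work surface, if the arm or the gripper's body presses on something with over 40 N, if the wrist force passes 120 N, or if a joint passes its speed limit or range.

## Working session

There is one attempt and no reset: what is moved stays moved. The work goes in short steps, each a Python script; the robot and the scene stay as the last script left them, time stands still between calls to the robot, and variables do not carry over. Pictures are saved under pics/ and viewed, at most 10 in all, crops included, and the job is handed in when it is done.

```bash
mkdir -p pics; cat > h.py <<'E'
import numpy as np, cv2
from scipy.spatial.transform import Rotation as R
from bench import robot
def cam(n):
    d=robot.get_image(n); d['img']=np.ascontiguousarray(d['img']); return d
def Rm(d):
    o=np.array(d['orientation'],float)
    return o if o.shape==(3,3) else R.from_euler('xyz',o).as_matrix()
def K(d):
    f=200/np.tan(np.radians(d['fovy'])/2); return f
def ray(d,u,v):
    f=K(d); p=np.array([(u-d['cx'])/f,(v-d['cy'])/f]); q=p.copy()
    for _ in range(20): q=p/(1+d['k1']*(q@q))
    return Rm(d)@np.array([q[0],q[1],1.])
def onz(d,u,v,z):
    r=ray(d,u,v); e=np.array(d['eye'],float); return e+r*(z-e[2])/r[2]
def proj(d,P):
    c=Rm(d).T@(np.array(P,float)-np.array(d['eye'],float)); q=c[:2]/c[2]; q=q*(1+d['k1']*(q@q))
    return q*K(d)+[d['cx'],d['cy']]
E
python3 - <<'E'
from h import *
for n in('scene','top'):
    d=cam(n); print({k:d[k] for k in d if k!='img'}); cv2.imwrite(f'pics/{n}0.png',d['img'])
print(robot.current_t(),robot.current_eef_rot())
E
```

```text
{'fovy': 50.766081779972474, 'cx': 319.17108610911504, 'cy': 201.39623395956949, 'k1': -0.08644417145586807, 'eye': array([   4.41202117, -822.05885145,  942.00406886]), 'orientation': array([-2.29747673e+00, -1.33652566e-03, -5.48066512e-01])}
{'fovy': 50.37043115330545, 'cx': 315.77413094467386, 'cy': 198.64189350968752, 'k1': 0.036919104008893186, 'eye': array([ 391.86551234,  -30.00239204, 1102.06675148]), 'orientation': array([-3.01925981,  0.02249549, -1.56848171])}
0.1 [-3.14002119e+00 -3.27679720e-04  3.53768158e-01]
```

View pics/scene0.png

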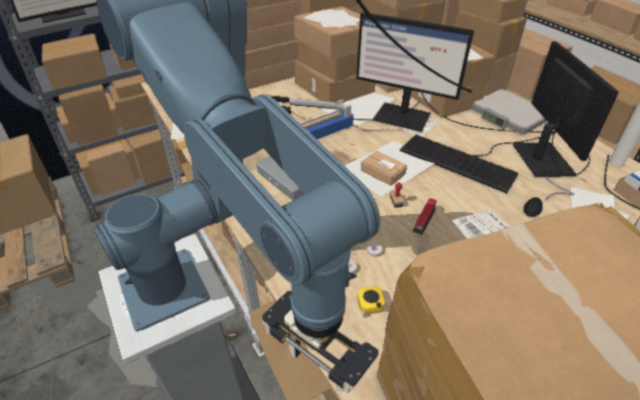

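View pics/top0.png

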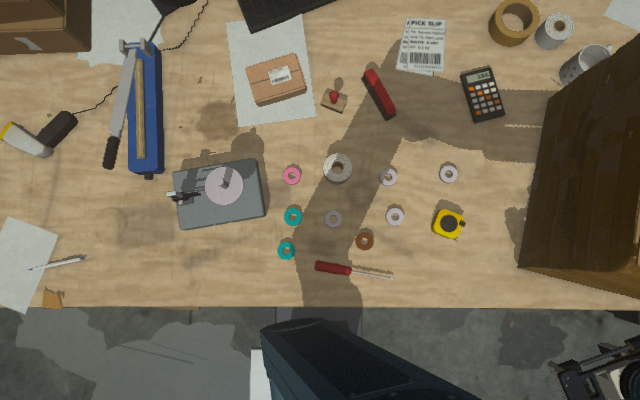

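Steel candidates in the top view are (388,177), (448,173), (395,215) and (333,218). The look-alikes are pink (291,176), turquoise (293,215) and (286,250), and brown (365,241). The label roll is at (337,168), the tape at (449,223), and the pan at (224,185) with the marker to its left near (182,196). In the scene view the arm hides the scale.

```bash
cat > det.py <<'E'
from h import *
def collars(d,guess=None):
    hsv=cv2.cvtColor(d['img'],cv2.COLOR_BGR2HSV)
    m=((hsv[...,1]<60)&(hsv[...,2]>70)).astype(np.uint8); m[:150]=0;m[300:]=0;m[:,:315]=0;m[:,480:]=0
    cs,_=cv2.findContours(m,cv2.RETR_EXTERNAL,cv2.CHAIN_APPROX_NONE); out=[]
    for c in cs:
        a=cv2.contourArea(c)
        if a>80:
            (u,v),(w,h),_=cv2.minAreaRect(c); hu=cv2.convexHull(c); M=cv2.moments(hu)
            u,v=M['m10']/M['m00'],M['m01']/M['m00']
            out.append((u,v,w,h,a,*onz(d,u,v,12)[:2]))
    return out
E
python3 - <<'E'
from det import *
d=cam('top'); np.set_printoptions(precision=1,suppress=True)
for o in collars(d): print(np.array(o))
for n,p,z in(('tape',(449,223),20),('roll',(337,168),55),('pan',(224,185),135),('posttop',(226,183),189),('pink',(291,176),14),('turq',(293,215),14),('brown',(365,241),14)): print(n,onz(d,*p,z))
for c in [(174,195),(187,229),(265,212),(255,159)]: print('base',onz(d,*c,50))
i=d['img']; a=cv2.resize(i[150:240,160:290],None,fx=6,fy=6,interpolation=cv2.INTER_CUBIC)
b=cv2.resize(i[155:255,315:480],None,fx=4.7,fy=4.7,interpolation=cv2.INTER_CUBIC)
cv2.imwrite('pics/a.png',a);cv2.imwrite('pics/b.png',b)
print(1/ (np.linalg.norm(onz(d,300,200,14)-onz(d,301,200,14))))
E
```

```text
[332.5 218.5  17.   17.  231.  474.5 -48.2]
[ 394.5  216.4   17.    17.   243.   480.1 -206.5]
[ 387.9  176.8   17.    18.   233.   582.7 -191.7]
[ 447.9  173.7   17.    18.   247.5  590.4 -345.2]
[337.  168.2  31.   28.  679.5 605.7 -60.2]
tape [ 462.9 -341.2   20. ]
roll [597.7 -59.   55. ]
pan [542.6 204.  135. ]
posttop [538.6 186.7 189. ]
pink [584.9  59.3  14. ]
turq [483.3  53.2  14. ]
brown [ 417.2 -130.4   14. ]
base [530.5 349.1  50. ]
base [445.5 313.2  50. ]
base [487.8 120.3  50. ]
base [622.2 147.8  50. ]
0.3873404101580673
```

View pics/a.png

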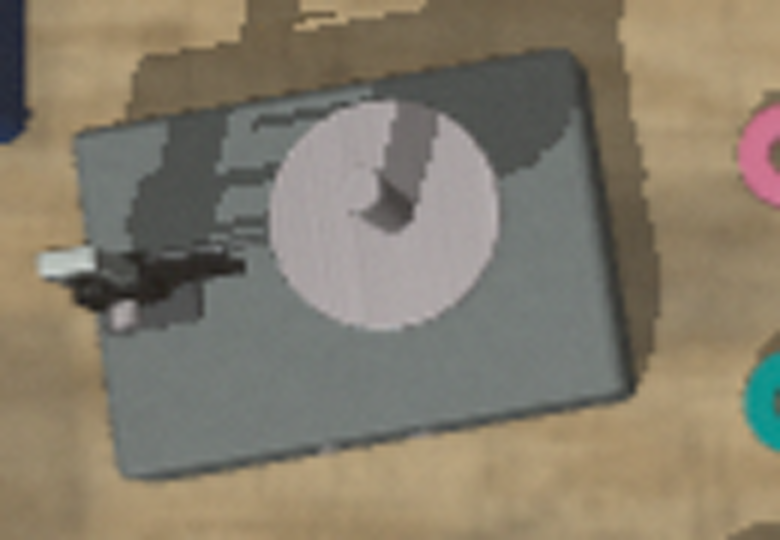

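View pics/b.png

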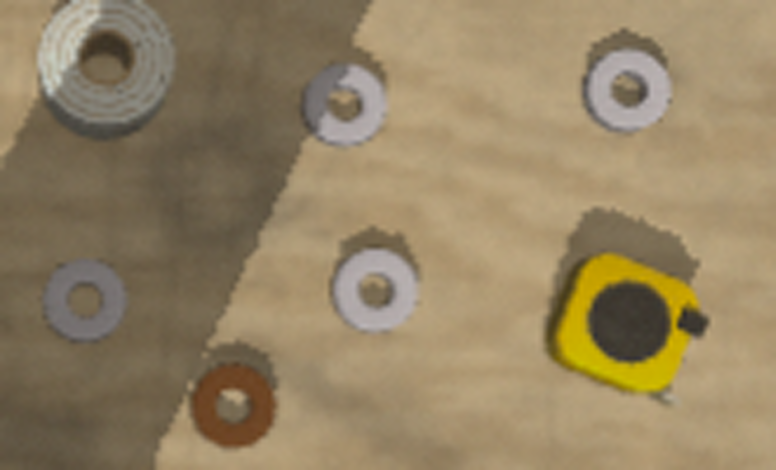

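The crops confirm four steel collars; the brown one is a decoy. The pan is centred at (224,185.7), with the post top near (220.5,181.7), and the scale is yawed about +12°. Next I pick the first collar, gripping twice at 90° to centre it.

```bash
cat > act.py <<'E'
from det import *
YAW=0.354
def dn(y): return [np.pi,0,y]
def pick(x,y,yaw=YAW):
    robot.move_ptp([x,y,60],dn(yaw+np.pi/2)); robot.move_gripper(0.66)
    robot.move_linear([x,y,4]); robot.move_gripper(0.3)
    robot.move_gripper(0.62)
    robot.move_ptp([x,y,4],dn(yaw)); robot.move_gripper(0.3)
    print('width',robot.current_gripper_width()*93,'t',robot.current_t())
    f0=np.array(robot.current_contact_force())
    robot.move_linear([x,y,150],speed=250)
    print('w',robot.current_gripper_width()*93,'weight',robot.current_contact_force()-f0)
E
python3 - <<'E'
from act import *
np.set_printoptions(precision=3,suppress=True)
pick(474.5,-48.2)
robot.move_ptp([400,-120,290],dn(YAW)); print(robot.current_t(),robot.current_qpos())
for _ in range(4): print(robot.current_contact_force(),robot.current_ft_torque()); robot.sleep(.05)
for n in('scene','top'):
    d=cam(n); cv2.imwrite(f'pics/{n}1.png',d['img'])
    print(n,proj(d,[541,204,135]),proj(d,[541,204,189]))
u=cv2.imread('pics/scene1.png'); t=cv2.imread('pics/top1.png')
cv2.imwrite('pics/c.png',np.vstack([cv2.resize(u[150:270,300:500],None,fx=3,fy=3,interpolation=2)[:300],cv2.resize(t[140:240,150:350],None,fx=3,fy=3,interpolation=2)]))
E
```

```text
width 27.76776126692138 t 6.9333
w 27.707182087872955 weight [ 0.123  0.228 -0.418]
8.4 [-0.56  -0.038  1.641  0.     1.542  0.658]
[-0.329  0.647 -0.889] [0.03  0.013 0.012]
[-0.398 -0.056 -0.451] [-0.028  0.027 -0.022]
[-0.366  0.527  0.285] [ 0.013  0.042 -0.038]
[ 0.564 -0.509  0.087] [-0.001  0.016  0.007]
scene [295.805 151.912] [295.231 138.202]
top [223.964 185.668] [218.09  181.896]
```

View pics/scene1.png

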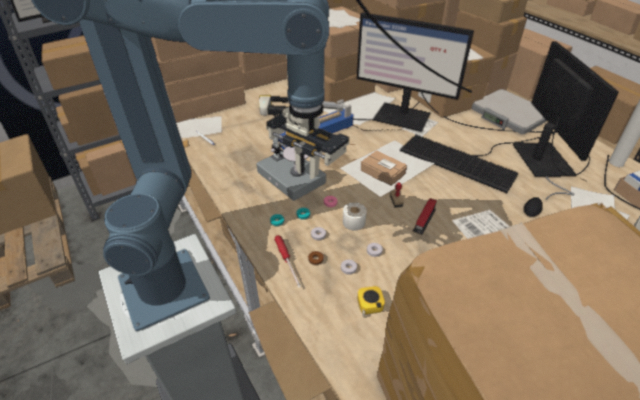

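The scene view shows the steel collar still on the bench at (318,233), so the gripper closed on nothing. I'll locate it again.

```bash
python3 - <<'E'
from act import *
np.set_printoptions(precision=1,suppress=True)
d=cam('top')
for o in collars(d): print(np.array(o))
print(robot.current_tcp_pos(), robot.current_t())
s=cam('scene')
for u,v in ((318,233),(348,267),(374.5,250),):print(onz(s,u,v,12))
t=d['img']
cv2.imwrite('pics/c.png',np.hstack([cv2.resize(s['img'][200:290,270:400],None,fx=3,fy=3,interpolation=2),cv2.resize(t[150:240,300:430],None,fx=3,fy=3,interpolation=2)]))
E
```

```text
[ 386.9  277.    76.    12.4  217.   327.6 -184.1]
[332.5 218.3  17.   17.  236.  475.  -48.3]
[ 432.5  215.4   90.8   28.2  531.   482.6 -302.8]
[ 398.8  189.1    8.4   23.2   91.5  550.5 -218.9]
[ 365.9  225.2   13.4  130.5  173.5  457.4 -133.4]
[ 385.7  173.9    9.4   17.4   88.   590.4 -186. ]
[ 447.9  173.7   17.    18.   248.5  590.5 -345.2]
[337.  168.3  31.   28.  686.5 605.4 -60.3]
[ 400.  -119.5  289.1] 8.75
[471.6 -52.3  12. ]
[ 474.6 -210.9   12. ]
[ 577.5 -198.5   12. ]
```

View pics/c.png

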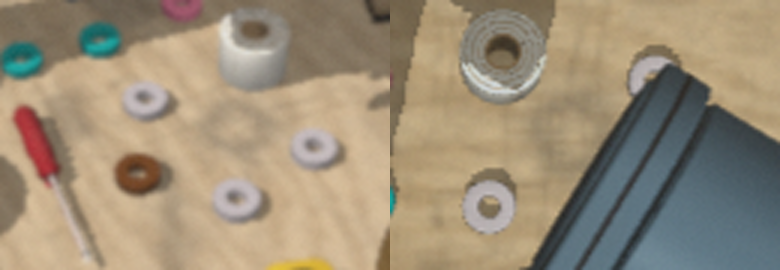

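```bash
python3 - <<'E'
from act import *
np.set_printoptions(precision=2,suppress=True)
def rep(s): print(s,robot.current_tcp_pos(),robot.current_eef_rot(),robot.current_gripper_width()*93,robot.current_finger_force(),robot.current_t())
x,y=473.5,-49.5
robot.move_gripper(.66);rep('open')
robot.move_ptp([x,y,60],dn(YAW)); rep('hover')
robot.move_linear([x,y,4]); rep('down')
d=cam('scene');cv2.imwrite('pics/s2.png',cv2.resize(d['img'][190:280,260:400],None,fx=4,fy=4,interpolation=2))
robot.move_gripper(0.3); rep('close')
E
```

```text
open [ 399.98 -120.03  290.01] [ 3.14 -0.    0.35] 61.26936424115547 0.0 9.5333
hover [474.44 -50.09  60.98] [ 3.14 -0.    0.35] 61.39274859484763 0.0 10.525
down [474.33 -50.18   5.04] [ 3.14 -0.    0.35] 61.30711436512472 0.0 11.05
close [473.46 -49.45   3.95] [-3.14  0.    0.35] 28.261737078278763 0.0 11.8333
```

View pics/s2.png

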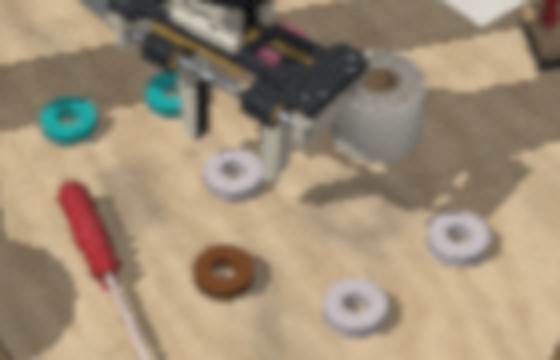

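The picture shows the fingertips, crop (197,137) and (272,182), about 4.6 px above the collar. That puts them about 19 mm higher than the nominal TCP says. I'll feel for the bench with the fingers open.

```bash
python3 - <<'E'
from act import *
np.set_printoptions(precision=2,suppress=True)
x,y=473.5,-49.5
robot.move_gripper(.7)
print(robot.move_linear([x,y,-24],speed=25,f_stop=4), robot.current_tcp_pos(), robot.current_contact_force(),robot.current_t())
E
```

```text
False [473.64 -49.54 -23.85] [-0.24 -0.79  0.52] 13.8833
```

```bash
python3 - <<'E'
from act import *
np.set_printoptions(precision=2,suppress=True)
x,y=473.5,-49.5
print(robot.move_linear([x,y,-50],speed=25,f_stop=4), robot.current_tcp_pos(), robot.current_contact_force(),robot.current_t())
d=cam('scene');cv2.imwrite('pics/s3.png',cv2.resize(d['img'][190:280,260:400],None,fx=4,fy=4,interpolation=2))
print(robot.current_gripper_width())
E
```

```text
True [473.81 -49.58 -26.92] [0.17 0.25 6.52] 14.2667
0.6949324025785886
```

View pics/s3.png

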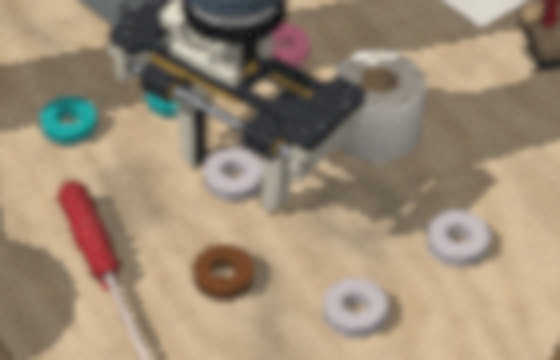

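The bench is at TCP z ≈ −26.5, so the z reading carries an offset, and the fingers now straddle the collar. I'll grip twice and track the bore in the scene view to learn the lateral bias.

```bash
python3 - <<'E'
from act import *
np.set_printoptions(precision=2,suppress=True)
x,y=473.5,-49.5; Z=-23.5
def g(): return cam('scene')
def up(im): return cv2.resize(im['img'][190:280,260:400],None,fx=8,fy=8,interpolation=2)
a=g(); tpl=up(a)[305:375,425:505]
def loc(im):
    r=cv2.matchTemplate(up(im),tpl,cv2.TM_CCOEFF_NORMED); _,m,_,p=cv2.minMaxLoc(r); q=np.array(p)-[425,305]
    return q/8,m
robot.move_linear([x,y,Z],speed=50); robot.move_gripper(0.3)
print('w1',robot.current_gripper_width()*93, robot.current_finger_force()); b=g(); print(loc(b))
robot.move_gripper(0.62); robot.move_ptp([x,y,Z],dn(YAW+np.pi/2)); robot.move_gripper(0.3)
print('w2',robot.current_gripper_width()*93); c=g(); print(loc(c))
u0=np.array([318.,233.])
for q in (loc(b)[0],loc(c)[0]): print('moved',onz(a,*(u0+q),14)-onz(a,*u0,14))
fs=[]
robot.move_linear([x,y,60],speed=200); print('w',robot.current_gripper_width()*93,robot.current_t(),robot.current_tcp_pos())
E
```

```text
w1 44.42540904167567 29.96380015647489
(array([56.25, 16.  ]), 0.9621340036392212)
w2 45.409859403005946
(array([56.38, 16.  ]), 0.9404821395874023)
moved [ 107.49 -142.38    0.  ]
moved [ 107.81 -142.57   -0.  ]
w 45.235548702573695 18.025 [472.97 -49.35  59.48]
```

The collar is gripped at 45 mm in both directions. Next I go over the post, estimated at (541.5,199.4), and feel for it while averaging force and moment.

```bash
cat >> act.py <<'E'
Y2=YAW+np.pi/2
def read(n=60,dt=0):
    F=[];T=[]
    for _ in range(n):
        F.append(robot.current_contact_force());T.append(robot.current_ft_torque())
        if dt: robot.sleep(dt)
    F=np.array(F);T=np.array(T); return F.mean(0),T.mean(0)*1e3,F.std(0)
E
python3 - <<'E'
from act import *
np.set_printoptions(precision=2,suppress=True)
robot.move_linear([480,0,180],speed=300)
X,Y=541.5,199.4
robot.move_ptp([X,Y,180],dn(Y2)); robot.sleep(.2)
print(robot.current_t(),robot.current_tcp_pos())
for _ in range(2): print('base',*read())
for _ in range(2): print('base dt',*read(10,.02))
t=robot.current_t()
for z in (166,160,155):
    robot.move_linear([X,Y,z],speed=40); robot.sleep(.1); print(z,*read(60),*read(5,.02)[:2],robot.current_t(),robot.current_tcp_pos())
E
```

```text
19.65 [541.56 197.61 180.01]
base [-0.73 -0.24 -0.99] [-50.51 -66.52   4.67] [0. 0. 0.]
base [-0.73 -0.24 -0.99] [-50.51 -66.52   4.67] [0. 0. 0.]
base dt [-0.03 -0.02 -1.22] [ -38.43 -111.36    3.59] [0.54 0.34 0.41]
base dt [-0.2   0.16 -1.66] [ -18.73 -115.52  -17.43] [0.37 0.52 0.31]
166 [ 0.48 -0.63 -1.7 ] [-37.95 -48.4  -51.09] [0. 0. 0.] [ 0.08 -0.09 -2.04] [ -68.76 -128.1    -5.87] 20.6667 [541.68 199.46 166.2 ]
160 [ 0.06  0.72 -1.13] [-42.09 -57.64  14.24] [0. 0. 0.] [-0.25  0.3  -0.99] [-58.42 -62.25   1.96] 21.15 [541.46 199.41 160.06]
155 [-1.27  0.18  0.94] [-81.3  -81.59 -27.99] [0. 0. 0.] [-0.07 -0.24 -0.26] [-39.98 -57.37   7.11] 21.6083 [541.5  199.41 155.06]
```

```bash
cat > spiral.py <<'E'
from act import *
def avg(n=8):
    F=[]
    for _ in range(n): F.append(robot.current_contact_force()[2]); robot.sleep(.02)
    return np.mean(F)
def search(X,Y,z,base,thr=1.1,rmax=5.8):
    """ rings at constant height; stop when the vertical force has gone """
    f=avg(); print('press',f-base)
    if f-base<thr: return X,Y
    for r in np.arange(1.4,rmax,1.4):
        n=int(round(2*np.pi*r/1.6)); 
        for i in range(n):
            a=-np.pi/2+2*np.pi*i/n; p=[X+r*np.cos(a),Y+r*np.sin(a),z]
            robot.move_linear(p,speed=25)
            if avg(3)-base<thr*.9 and avg(8)-base<thr:
                print('in at',p[:2],'t',robot.current_t()); return p[0],p[1]
    print('not found',robot.current_t())
E
python3 - <<'E'
from spiral import *
np.set_printoptions(precision=2,suppress=True)
X,Y=541.5,199.4
robot.move_linear([X,Y,146],speed=40); robot.sleep(.1)
print(search(X,Y,146,-1.6,1.0,4.5)); print(read(15,.02)[:2],robot.current_tcp_pos(),robot.current_t())
E
```

```text
press 2.0791919571124224
in at [np.float64(542.3228993532094), np.float64(200.53262379212492)] t 23.25
(np.float64(542.3228993532094), np.float64(200.53262379212492))
(array([ 0.21,  1.53, -1.38]), array([ 254.35, -141.26,   -0.13])) [542.24 200.76 145.92] 23.5
```

Threaded: the vertical force vanished after a few steps. I lower it gently until the spring carries it, let go, and move towards the next collar.

```bash
python3 - <<'E'
from spiral import *
np.set_printoptions(precision=2,suppress=True)
X,Y=542.2,201.0
robot.move_linear([X,Y,120],speed=60); print(avg()+1.6)
print(robot.move_linear([X,Y,99],speed=50,f_stop=6),robot.current_tcp_pos()); robot.sleep(.2); print('F',read(8,.02)[0])
robot.move_gripper(.6); print(robot.current_gripper_width()*93)
robot.move_linear([X,Y,190],speed=200)
robot.move_ptp([480,-206.5,40],dn(Y2)); robot.sleep(.2); print(robot.current_t())
s=cam('scene');t=cam('top')
cv2.imwrite('pics/s4.png',s['img']);cv2.imwrite('pics/t4.png',t['img'])
for o in collars(t): print(np.array(o))
cv2.imwrite('pics/d.png',np.vstack([cv2.resize(s['img'][110:205,230:360],None,fx=6,fy=6,interpolation=2)[:570]]))
E
```

```text
0.7703339147171755
False [541.97 200.94  98.79]
F [-0.34  0.17  0.01]
55.84110083314015
27.975
[ 366.47  245.44    5.95   61.58  209.5   406.07 -134.2 ]
[ 398.98  246.7    67.02   52.7   466.    403.19 -216.16]
[ 457.29  211.76   13.13   33.09  171.5   492.08 -365.3 ]
[336.95 168.29  31.    28.   691.5  605.42 -60.11]
[ 441.03  173.49   71.45   28.85  635.5   590.99 -327.75]
```

View pics/d.png

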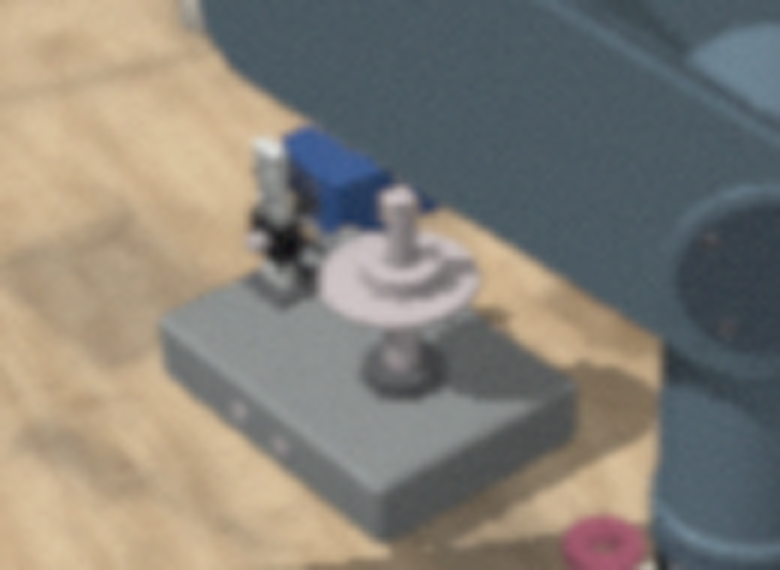

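The collar lies flat on the pan, with the marker block at crop (285,240) and the column top at (268,145). I'll measure the marker depth and fetch the second collar, feeling for the bench first.

```bash
cat > cyc.py <<'E'
from spiral import *
def cycle(x,y,X,Y,k,ya=Y2,yb=YAW,zs=40):
    """fetch collar at x,y ; k collars already on post"""
    robot.move_gripper(.66); robot.move_ptp([x,y,zs],dn(ya)); robot.move_linear([x,y,-14],speed=120)
    hit=robot.move_linear([x,y,-36],speed=30,f_stop=3.5); zb=robot.current_tcp_pos()[2]; print('bench',hit,zb)
    z=zb+3
    robot.move_linear([x,y,z],speed=50)
    robot.move_gripper(.4); w1=robot.current_gripper_width()*93
    robot.move_gripper(.58); robot.move_ptp([x,y,z],dn(yb)); robot.move_gripper(.4)
    w2=robot.current_gripper_width()*93; print('w',w1,w2,robot.current_t())
    if w2<42: return False
    robot.move_linear([x,y,185],speed=280)
    top=165-13*k
    robot.move_ptp([X,Y,top+14],dn(yb)); robot.sleep(.15); b=avg(15)
    robot.move_linear([X,Y,top-18],speed=50); robot.sleep(.1)
    r=search(X,Y,top-18,b,1.0,4.5); print('base',b,r,robot.current_t(),robot.current_tcp_pos())
    return r
E
python3 - <<'E'
from h import *
import json
s=cam('scene'); np.set_printoptions(precision=1,suppress=True)
a=np.radians(12.4); C=np.array([541,202.])
for r,z in ((118,150),(118,135),(118,120),(118,105),(118,90),(118,75),(118,50),(104,120),(104,100),(104,90),(94,126),(94,113)):
    p=C+r*np.array([-np.sin(a),np.cos(a)]); uv=proj(s,[*p,z]); print(r,z,uv,(uv-[230,110])*6)
print('pan',(proj(s,[*C,122])-[230,110])*6)
g=cv2.cvtColor(s['img'],cv2.COLOR_BGR2GRAY); print(g[140:166,268:292])
E
python3 - <<'E'
from cyc import *
print(cycle(479,-207,542.2,201.0,1))
E
```

```text
118 150 [273.4 134.5] [260.2 146.8]
118 135 [273.7 138.1] [261.9 168.8]
118 120 [273.9 141.7] [263.7 190.5]
118 105 [274.2 145.3] [265.4 211.9]
118 90 [274.5 148.8] [267.1 233. ]
118 75 [274.8 152.3] [268.8 253.9]
118 50 [275.3 158. ] [271.6 288.1]
104 120 [276.5 143.4] [278.9 200.1]
104 100 [276.9 148.1] [281.1 228.7]
104 90 [277.  150.5] [282.2 242.8]
94 126 [278.2 143.1] [289.3 198.4]
94 113 [278.4 146.2] [290.6 217.2]
pan [397.4 272.5]
[[192 191 186 181 164 142 139 141 130 108  69  55  61  72  73  75  78  83
   86  83  73  66  65  59]
 [190 189 187 184 169 144 133 135 132 114  83  57  57  65  73  75  69  75
   71  65  61  58  57  59]
 [190 190 185 185 174 156 130 131 132 124 109  77  54  58  65  72  73  70
   63  58  57  54  58  57]
 [190 189 185 178 161 141 121 122 131 128 119  80  56  53  57  64  67  67
   59  59  56  58  56  57]
 [185 185 180 162 131 118 122 132 140 130 114  73  52  53  61  63  68  65
   62  57  55  51  55  55]
 [181 181 171 139  99  94 107 124 138 126 107  75  67  68  68  65  69  69
   61  58  57  57  58  60]
 [182 181 168 133  79  67  82 104 121 112  93  77 
[... 1475 characters left out ...]
143 142 144 143 141 131 118 116 127 135 141 142 143 143 150 162
  179 192 198 199 199 200]
 [144 143 144 143 143 143 143 141 139 139 141 143 143 145 144 143 143 145
  155 169 182 189 191 195]
 [144 144 142 142 144 143 144 144 143 144 141 142 145 145 143 144 144 144
  143 149 154 161 166 175]
 [144 145 144 145 145 145 143 144 144 142 143 145 145 144 144 144 144 143
  142 143 142 143 143 147]
 [145 145 144 145 143 143 144 144 143 144 143 143 143 145 144 145 143 144
  144 143 143 142 140 142]]
bench True -26.910360528541275
w 45.135525974813774 45.14898308774873 32.675
press 0.3782662341146146
base -1.2351000996173516 (542.2, 201.0) 36.525 [542.25244467 201.02789844 134.26042738]
(542.2, 201.0)
```

The second collar threaded directly: press is only 0.4 N where 2 N would mean it was sitting on the post top. I'll lower it and let go, then look at needle and marker from a clear pose.

```bash
python3 - <<'E'
from spiral import *
np.set_printoptions(precision=2,suppress=True)
X,Y=542.2,201.0
robot.move_linear([X,Y,113],speed=60); print(avg()+1.24)
print(robot.move_linear([X,Y,99.5],speed=50,f_stop=6),robot.current_tcp_pos()); robot.sleep(.2); print('F',read(10,.02)[0])
robot.move_gripper(.6)
robot.move_linear([X,Y,180],speed=200)
robot.move_ptp([582,-193.5,40],dn(YAW)); robot.sleep(.3); print(robot.current_t(),robot.current_tcp_pos())
s=cam('scene');cv2.imwrite('pics/s5.png',s['img'])
a=cv2.imread('pics/s4.png')
f=lambda i:cv2.resize(i[125:180,262:327],None,fx=6,fy=6,interpolation=2)
cv2.imwrite('pics/e.png',np.hstack([f(a),f(s['img'])]))
E
```

```text
0.33326574003300335
False [542.11 201.05  99.21]
F [-0.22  2.17 -0.01]
40.7917 [ 582.42 -192.77   40.38]
```

View pics/e.png

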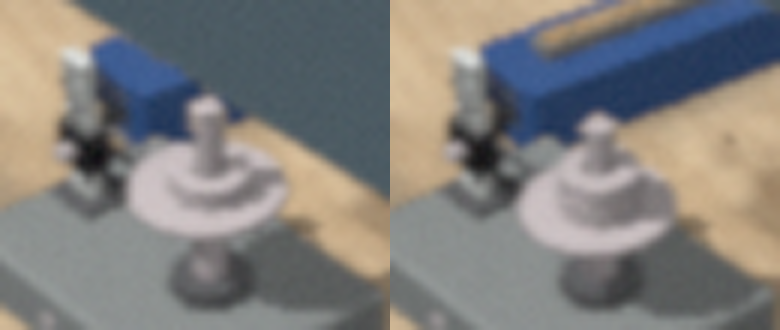

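Both collars lie flat, and the needle itself is too fine to see. I'll use the shadows of the needle and the two jaws on the base in the first top picture, because shadow offset is proportional to height. In the scene I'll compare marker pixels numerically.

```bash
python3 - <<'E'
from h import *
t=cam('top'); s=cam('scene'); np.set_printoptions(linewidth=250)
print(robot.current_t())
a=np.radians(12.4); ex=np.array([np.cos(a),np.sin(a)]); ey=np.array([-np.sin(a),np.cos(a)]); C=np.array([541,202.])
xs=np.arange(-12,76,4); ys=np.arange(132,40,-6)
for nm,im in (('t0',cv2.imread('pics/top0.png')),('now',t['img'])):
    g=cv2.cvtColor(im,cv2.COLOR_BGR2GRAY); print(nm,'cols x',xs)
    for y in ys:
        q=np.array([proj(t,[*(C+x*ex+y*ey),50]) for x in xs],np.float32)
        print(y,cv2.remap(g,q[:,0].reshape(1,-1),q[:,1].reshape(1,-1),cv2.INTER_LINEAR)[0])
i=s['img'].astype(int)
for c,n in enumerate('BGR'):
    if n!='G': print(n); print(i[136:158,270:290,c])
E
```

```text
40.9417
t0 cols x [-12  -8  -4   0   4   8  12  16  20  24  28  32  36  40  44  48  52  56  60  64  68  72]
132 [117  94 109 146 145  40  60  85  75  77 111 117 118 117 118 117 117 119 118 116 116 117]
126 [119 106  84  77  48  41  51  65  64  48  99 105  86  96 116 119 118 120 118 117 117 117]
120 [117  89  81  79  49  40  36  43  56  60  78  81  79  79  82  90 108 115 116 117 115 117]
114 [117 104  82  83  60  41  40  44  61  80  82  82  81  81  81  80  80  83 116 118 117 116]
108 [116  95  82  83  80  62  40  45  87  73  81  82  82  81  81  80  78  80 105 113 113 116]
102 [120 105  72  69  70  59  39  44  66  77  80  82  81  82  81  81  81  80  80  79  81  90]
96 [118 118 117 119 117  79  42  45  86  70  82  81  82  82  79  79  80  80  80  81  79  80]
90 [117 119 117 118 119  73  42  52 107 107  83  92  84  81  81  79  80  81  79  80  80  81]
84 [118 118 120 120 115  70  54 104  97  91  85 118 118 118  85  83 118  97  84  82  81  80]
78 [120 119 119 120 119 118 119 117  98 108  83 115 118 118  97  78 100 116 118 115  96  87]
72 [119 119 120 119 120 118 118 110  87 105  86 117 117 
[... 5054 characters left out ...]
19 118  95  97 119 128 137 137 131]
 [184 173 169 146 109  57  30  19  21  41  70 100 115 114 123 135 138 136 137 138]
 [185 172 155 125  83  44  21  29  22  37  72  99 106 107 122 132 134 138 137 145]
 [190 186 171 141  89  46  26  28  28  51  91 119 119 107 108 118 125 133 145 159]
 [193 193 185 166 129  87  52  52  55  59  92 118 121 113 101 105 126 141 164 180]
 [190 184 173 160 155 133  94  91  91  68  65  77  90  91  99 124 156 179 188 188]
 [171 148 126 128 148 143 125 120 106  78  52  47  57  82 120 160 186 197 196 186]
 [138 116 103 108 123 141 144 136 115  85  66  50  56  92 142 184 196 198 197 187]
 [126 114 100  98 106 117 131 133 109  88  72  67  78 117 165 195 201 199 199 189]]
```

Shadow bars in pan x fall at 68 (empty needle, z 126), 46.5 (upper jaw, z ≈ 101) and 28 (lower jaw, z ≈ 81). The gap middle is therefore at z ≈ 91, about 35 mm of sinking. With two collars the needle (z ≈ 100) is level with the upper jaw, and its shadow has merged with that bar. A third collar is needed.

```bash
sed -i 's/top-18/top-dp/g; s/zs=40)/zs=40,dp=18,thr=1.0)/; s/b,1.0,4.5/b,thr,4.5/' cyc.py; python3 - <<'E'
from cyc import *
r=cycle(582,-192.5,542.2,201.4,2,dp=13,thr=.75)
print(r)
F=[robot.sleep(.02) or robot.current_contact_force() for _ in range(15)]; print(np.mean(F,0),robot.current_t())
E
```

```text
bench True -26.868146231982873
w 45.20662169221316 45.51380966575451 46.6417
press 0.12846914396282005
base -1.513115287633247 (542.2, 201.4) 50.3417 [542.3804281  201.43124994 126.32551173]
(542.2, 201.4)
[ 0.04728147 -0.00337954 -1.4862116 ] 50.5917
```

It threaded cleanly. Lower, release, retreat and check.

```bash
python3 - <<'E'
from spiral import *
np.set_printoptions(precision=2,suppress=True,linewidth=250)
X,Y=542.2,201.4
robot.move_linear([X,Y,114],speed=60); print(avg()+1.5)
print(robot.move_linear([X,Y,100.5],speed=40,f_stop=6),robot.current_tcp_pos()); robot.sleep(.2); print('F',read(10,.02)[0])
robot.move_gripper(.6)
robot.move_linear([X,Y,190],speed=150)
robot.move_ptp([480,-206,150],dn(YAW)); robot.sleep(.4); print(robot.current_t())
t=cam('top'); s=cam('scene'); cv2.imwrite('pics/s6.png',s['img'])
a=np.radians(12.4); ex=np.array([np.cos(a),np.sin(a)]); ey=np.array([-np.sin(a),np.cos(a)]); C=np.array([541,202.])
xs=np.arange(-12,76,4); g=cv2.cvtColor(t['img'],cv2.COLOR_BGR2GRAY); print(xs)
for y in np.arange(96,50,-6):
    q=np.array([proj(t,[*(C+x*ex+y*ey),50]) for x in xs],np.float32)
    print(y,cv2.remap(g,q[:,0].reshape(1,-1),q[:,1].reshape(1,-1),cv2.INTER_LINEAR)[0])
# shift of pan between pictures in the scene view (vertical)
i4,i5,i6=[cv2.cvtColor(cv2.imread(f'pics/s{k}.png'),cv2.COLOR_BGR2GRAY) for k in(4,5,6)]
for u in (284,287): print('pan left rim cols',[im[145:172,u].tolist() for im in (i4,i5,i6)])
E
```

```text
-0.038349135132618395
False [541.81 201.29 100.2 ]
F [-0.65 -0.18 -0.14]
55.0583
[-12  -8  -4   0   4   8  12  16  20  24  28  32  36  40  44  48  52  56  60  64  68  72]
96 [131 131 130 131 129  88  61  53  85  92  89  89  90  91  87  89  89  89  88  90  88  88]
90 [130 131 131 131 130  81  60  60 128 128  91 101  94  91  89  91  89  88  89  88  89  89]
84 [131 131 132 130 128  79  92 112 130 118  95 122 118 128  93  91 129 107  92  90  90  90]
78 [132 131 132 132 129 130 110 122 130 126  92 123  92 128 108  86 112 129 129 127 107  96]
72 [132 131 131 132 130 121  94 122 131 114  95 112  94 130  91  91 130 129 128 130 130 129]
66 [129 132 132 131 131 120 107 122 132 129  92 121  92 133 105  92 126 129 129 128 129 129]
60 [131 131 132 134 129 125 111 133 132 130 130 112  96 130  90  91 130 129 128 130 130 128]
54 [136 155 178 179 178 176 175 175 174 171 153 117 111 130 130 130 132 130 130 131 130 129]
pan left rim cols [[68, 70, 73, 90, 115, 124, 118, 135, 162, 180, 185, 187, 190, 188, 183, 168, 148, 142, 145, 144, 145, 146, 143, 145, 144, 143, 144], [68, 70, 68, 79, 108, 128, 126, 110, 100, 102, 119, 138, 163, 179, 186, 188, 182, 168, 152, 142, 143, 143, 143, 143, 142, 143, 142], [67, 69, 69, 79, 106, 124, 115, 106, 98, 95, 88, 74, 84, 120, 158, 179, 190, 188, 187, 182, 167, 156, 143, 142, 142, 143, 141]]
pan left rim cols [[56, 58, 86, 130, 146, 162, 184, 192, 196, 196, 197, 198, 198, 198, 197, 198, 192, 170, 148, 144, 145, 143, 146, 145, 145, 144, 142], [59, 57, 85, 129, 140, 141, 138, 134, 142, 174, 189, 191, 196, 195, 196, 194, 194, 197, 195, 187, 165, 146, 142, 142, 141, 142, 142], [59, 57, 85, 129, 140, 138, 141, 131, 105, 92, 101, 132, 165, 187, 193, 192, 194, 195, 197, 196, 195, 194, 186, 164, 145, 143, 143]]
```

The needle's shadow bar (x ≈ 35) now lies between the jaw bars at 28 and 46.5. That is about 2.5 mm below the middle of the gap, and the marker has not moved. I'm handing in.

```bash
python3 -c "
from bench import robot
print(robot.hand_in(), robot.current_t())"
```

```text
the job is handed in; nothing more can be done
the job is handed in; nothing more can be done
```

I handed the job in at about 55 s: three steel collars are on the post, the needle rests roughly 2.5 mm below the middle of the marker's gap, the fourth collar is on the bench, and the result of the judging was not shown.

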